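Open the battery safe's padlock and show it

ROBOT

A 6-joint arm with a two-finger parallel gripper is mounted at the origin on the work surface. World frame = base frame: x ahead of the robot, y to its left, z up, the work surface at z = 0. Lengths are in m, angles in rad, forces in N, time in s.
With the tool pointing down it reaches from about 0.275 to 0.725 m from the base axis. Payload 15.9 kg.
Tool frame: the origin (TCP) lies at the very end of the fingers, on their centre line; the grasp point (between the pads) lies 19 mm behind it (bot.grip_point_offset is the distance from the TCP to the grasp point, in m); z points along the fingers, y is the line along which they close (so a half turn about z gives the same grasp; the last joint's range is limited). The gripper opens to 85 mm and grips with 20 to 120 N. Pads are 22 mm wide; open, the fingers measure 114 mm over their backs; the gripper's body (76 mm by 85 mm) begins 54 mm behind the grasp point. The pads swing forward as they close: fully open they stand 13 mm farther back than shut.
Start: joints at [1.173, 0.213, -0.034, 1.323, 0, 1.571], TCP at [0.194, 0.461, 0.231] pointing down, gripper open.
Joint ranges: [-2.98, 2.98], [-0.74, 1.72], [-1.14, 1.35], [-2.1, 2.04], [-1.57, 1.44], [-3.14, 3.14]. Speed limits (rad/s): [1.89, 1.89, 2.39, 2.57, 3.14, 3.14].

INTERFACE

Orientations are given as a unit quaternion [x, y, z, w].
In Python, from station import bot gives the robot as it stands.
- The arm moves only by the tool play_rows, never from a script. Its arguments are lists of equal length, an entry for each row: "slide": the shift along the tool's x, y, z in units of 100 mm (1.0 is 100 mm), a list of three; "dr": the turn, a rotation vector about the tool's x, y, z in units of 90 degrees (1.0 is 90 degrees), a list of three. In form: {"slide": [[x, y, z], ...], "dr": [[wx, wy, wz], ...]}. A call has 1 to 5 rows; each row is the pose to reach, as a shift and turn from the pose commanded when the call began, along the tool's axes at that moment; what a row does not reach only later rows make up. A row lasts 1/12 s, in which the tool goes at most 41.7 mm and 7.16 degrees, less where a joint would pass 70% of its speed; a pose out of reach is approached as far as the arm can. A call with a number of a shift or a turn outside -1 to 1 is refused whole. A call with a gripper value outside its range is refused whole. "grip" is the closure, from 0 (fully open) to 1 (shut), set as the call begins (left out, the last holds). The fingers move at their own pace and stop on an object; "grip_force" is the grip in N (left out, the last holds). Time passes only in rows, so rows that repeat a pose let the fingers close. It gives the time, the measured TCP pose, the force, the opening and the grip force at its end, in the units of the state.
- bot.get_obs(): the state, without advancing time (a new reading comes with each control period).
- bot.camera(name): name is "side" or "top" or "wrist"; returns the picture (384x512x3 uint8, blue, green, red); there is no depth.
- bot.camera_info(name): a dict with "vfov" (degrees; the focal length in pixels is half the picture's height over the tangent of half this angle, whatever the lens; pixels are square), "cx", "cy" (the principal point, pixels), "origin" and "rotation" of the camera in the world. Camera axes: x right, y down, z forward; pixel columns grow to the right and rows downward; lengths in m; the calibration is good to about 2 mm. A picture is of the moment at which its call begins: read the wrist's pose just before it. camera_info takes no time and is no camera call; for the wrist camera it gives the pose at the moment of the call.
- bot.sign_off(): hands the job in; it is judged then, once.
The state is a dict: "t": time; "qpos": joint angles; "qd": joint speeds; "tau": joint torques, N m; "position": TCP position; "tcp_rot": TCP orientation; "force": force on the tool from outside, world axes, zero at the start; "ft_torque": the same for the moment, N m; "opening": finger opening in m; "finger_force": force on a finger pad.
Only numpy, scipy, OpenCV 4.12 (cv2) and the standard library are available. Lean on these libraries where they do the work, as an engineer would, in place of code of your own. Each camera call takes 0.05 s, during which the arm holds its last target. There are 200 camera calls.

TASK

The battery safe in the robot-fighting pit is fastened with a padlock through the staple on its lid. Turn the padlock's dial clockwise, feeling for the notch where the shackle springs out a little, pull the shackle all the way out so that it leaves the staple, then lift the open lock off the safe to show it to the marshal. Finish while still holding the open lock in the gripper, steady, with its body at least 10 cm above the lid, and leave the wheel, the battery pack and the drill where they are.

Things in the scene. Friction and masses are not known exactly. Their poses are not given: they have to be found in the camera images.
- safe: Fixed grey steel battery safe 280 x 360 x 100 mm (x, y, z), origin at the centre of its underside; lid top at z = 100 mm. On the lid, centred at x +30 mm, y 0, a seat plate 10 mm thick (85 x 100 mm) carries the padlock, between side guards 10 mm high and low lips 5 to 6 mm high before and behind it, with about 2 mm play all round.
- lock: Loose brass combination padlock, 0.35 to 0.55 kg, lying dial up: body 70 x 66 x 26 mm (x, y, z), origin at the centre of its underside, z out of the dial face. The round steel shackle sticks out of the -x face at z = 13 mm: long captive leg at y -23 mm, short leg at y +23 mm, joined by a straight crossbar along y. The shackle pulls out along the lock's -x.
- lock_mid (a point): Centre of the padlock's body, 13 mm above its underside; axes as lock.
- dial: Dial on the lock, turning about the lock's z; origin on that axis at the lock's top face. Disc of radius 26 mm, 4 mm thick, with an upright grip bar 44 mm long along this x, 12 mm wide, 4 to 24 mm above the origin. Turns with about 0.05 N m, stays where left. It starts 0.5 to 1.4 rad short of its one notch, to be reached clockwise seen from above. The lock can be lifted by the bar.
- bow (a point): Middle of the shackle's straight crossbar, on its centre line (round bar 8 mm thick, straight for 30 mm along the lock's y); axes as lock. 23 mm above the lid; shackle shut, it is 91 mm from the lock's middle along the lock's -x, leaving 52 mm free between crossbar and lock body, 44 mm to the staple.
- shackle (a joint): How far the shackle stands out of the lock: 0 shut (up to 2 mm of play). At the dial's notch it springs out by itself to about 0.006 m with a click, and the dial is then blocked (0.1 rad of play). From there it pulls out to 0.026 m with 2 to 6 N and stays where left. Above 0.018 m the short leg is clear of the staple and the dial can turn freely again.
- wheel: Bystander: loose black rubber wheel lying flat, 72 mm across, 28 mm high, on the lid on the +y side; origin under its centre.
- battery: Bystander: loose grey battery pack 130 x 44 x 36 mm on the lid on the -y side; origin at the centre of its underside.
- drill: Bystander: loose cordless drill, 110 x 75 mm foot, about 200 mm tall, standing on the table on the safe's +y side; origin at the centre of its underside.
- staple (a point): Staple fixed on the seat plate: this point is the middle of its opening, 13 mm above the plate. A steel arch 6 mm thick in x, opening 14 mm wide, top 25 mm above the plate, 2 mm before the lock body. The shackle's short leg passes through it, so the lock cannot be lifted until the shackle is pulled out. Pulling the shackle, the lock body bears on staple and front lip.
Not all that is in view belongs to the job. Leave any orange or turquoise look-alike of the lock alone.

How it is judged:
By the outcome, as a careful person would: the job done as asked, in the order asked, and still so for the second after the job is handed in, while the arm keeps its last pose, push and grip.
It also fails if it takes over 64 s, if anything falls off the work surface, if the arm or the gripper's body presses on something with over 40 N, if the wrist force passes 120 N, or if a joint passes its speed limit or range.

## Working session

There is one attempt and no reset: what is moved stays moved. The work goes in short steps, Python scripts to look and compute and a tool call to move; the robot and the scene stay as the last step left them, time stands still between calls to the robot, and variables do not carry over. Pictures are saved under pics/ and viewed, at most 10 in all, crops included, and the job is handed in when it is done.

Besides the shell and the picture viewer there is one more tool, called after "Call:" by a JSON object that holds its "fn" and its "kwargs", one argument or row to a line. play_rows: Moves the arm, as the interface text tells. Its arguments: {"type":"object","properties":{"slide":{"type":"array"},"dr":{"type":"array"},"grip":{"type":"number"},"grip_force":{"type":"number"}},"required":["slide","dr"]}

```bash
mkdir -p pics; ls
python3 - <<'E'
from station import bot
import cv2,numpy as np
for n in("top","side"):
    im=bot.camera(n); cv2.imwrite(f"pics/{n}0.png",im)
    print(n,bot.camera_info(n))
cv2.imwrite("pics/both0.png",np.hstack([cv2.imread("pics/top0.png")]))
s=bot.get_obs();print(s)
E
```

```text
pics
top {'vfov': 53.40826462126604, 'cx': 256.4482683851538, 'cy': 187.79584698639303, 'origin': array([0.34621123, 0.08987343, 1.21894624]), 'rotation': array([ 0.71052015, -0.70079736,  0.04166276, -0.04804565])}
side {'vfov': 51.734903460221, 'cx': 257.6241322984793, 'cy': 192.99530677180326, 'origin': array([-0.13056361, -0.70308001,  0.7256248 ]), 'rotation': array([ 0.82345349, -0.28370103,  0.15907619, -0.4649009 ])}
{'t': 0.1, 'qpos': array([ 1.17302372e+00,  2.13296920e-01, -3.49259978e-02,  1.32349620e+00,
       -4.17813440e-06,  1.57081102e+00]), 'qd': array([-0.00012387, -0.00210126,  0.00061136, -0.00021969,  0.00178068,
        0.00015758]), 'tau': array([ 1.09479857e-03, -6.87248969e+01,  4.87806451e+01,  1.21595597e-02,
        1.02295105e-04, -2.84453898e-05]), 'position': array([0.19357793, 0.46070979, 0.23089858]), 'tcp_rot': array([ 1.97584890e-01,  9.80285672e-01, -4.52713269e-04, -8.91102043e-05]), 'force': array([0.06285266, 0.48651088, 0.24039584]), 'ft_torque': array([-5.39340335e-02,  7.75507741e-05, -1.06932019e-02]), 'finger_force': 0.0, 'opening': 0.08548685695522926}
```

View pics/top0.png

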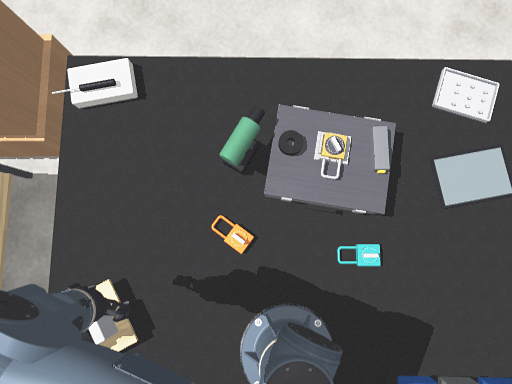

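View pics/side0.png

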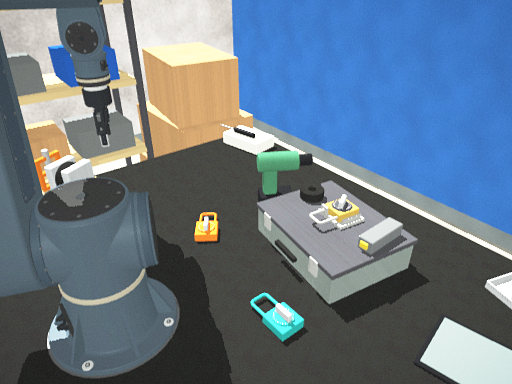

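Three locks are in view in the top picture: orange on the table (235,235), turquoise on the table (360,255), and a brass one on the grey safe's lid (334,150). The last fits, since it sits on the seat plate with its shackle at the staple. I'll confirm it in a crop.

```bash
cat > h.py <<'E'
import numpy as np,cv2
from scipy.spatial.transform import Rotation as R
from station import bot
def ray(name,uv,z,ci=None):
    c=ci or bot.camera_info(name); f=192/np.tan(np.radians(c['vfov']/2))
    d=R.from_quat(c['rotation']).apply([(uv[0]-c['cx'])/f,(uv[1]-c['cy'])/f,1]); o=c['origin']
    return o+d*(z-o[2])/d[2]
def proj(name,p,ci=None):
    c=ci or bot.camera_info(name); f=192/np.tan(np.radians(c['vfov']/2))
    q=R.from_quat(c['rotation']).inv().apply(np.array(p)-c['origin']); return np.c_[q[...,0]/q[...,2]*f+c['cx'],q[...,1]/q[...,2]*f+c['cy']] if q.ndim>1 else q[:2]/q[2]*f+[c['cx'],c['cy']]
E
python3 - <<'E'
from h import *
im=cv2.imread("pics/top0.png")[95:220,260:405]
cv2.imwrite("pics/c1.png",cv2.resize(im,None,fx=4.8,fy=4.8,interpolation=cv2.INTER_CUBIC))
for uv in[(278,105),(396,123),(386,214),(264,197)]: print(ray('top',uv,.1))
E
```

```text
[0.74340581 0.03916768 0.1       ]
[ 0.69125108 -0.31644655  0.1       ]
[ 0.4168041 -0.2785854  0.1      ]
[0.46192514 0.07838252 0.1       ]
```

View pics/c1.png

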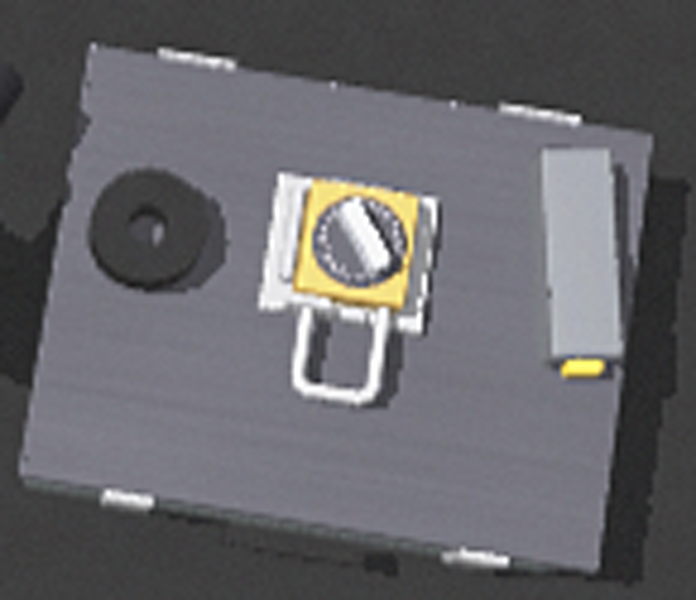

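Confirmed: the brass lock lies on the lid with its dial at crop (358,240), the bar running from (347,207) to (385,268), and the crossbar at about (337,393). The wheel is on the +y side and the battery on the -y side.

Run:
```python
from h import *
f=lambda u,v:(260+u/4.8,95+v/4.8)
print('dial',ray('top',f(360,242),.14)[:2]); 
a=ray('top',f(347,207),.16);b=ray('top',f(385,268),.16);print('bar',a,b,(a+b)/2,np.hypot(*(a-b)[:2]),np.degrees(np.arctan2(*(a-b)[1::-1])))
bow=ray('top',f(337,393),.123);print('bow',bow)
cr=[ray('top',f(*p),.136) for p in[(309,181),(418,193),(405,308),(295,303)]]; print(np.mean(cr,0),cr)
T=R.from_quat(bot.get_obs()['tcp_rot']).as_matrix();print(T)
```

```text
dial [ 0.61014884 -0.12429883]
bar [ 0.62634023 -0.1129      0.16      ] [ 0.58977519 -0.13484292  0.16      ] [ 0.60805771 -0.12387146  0.16      ] 0.04264380263907899 30.96825168041975
bow [ 0.52079803 -0.11270354  0.123     ]
[ 0.60863392 -0.12310537  0.136     ] [array([ 0.64857075, -0.09467358,  0.136     ]), array([ 0.64190157, -0.1605003 ,  0.136     ]), array([ 0.57091853, -0.15159457,  0.136     ]), array([ 0.57314484, -0.08565301,  0.136     ])]
[[-9.21920406e-01  3.87379193e-01 -3.53605516e-04]
 [ 3.87379354e-01  9.21920012e-01 -8.52363002e-04]
 [-4.19168988e-06 -9.22790321e-04 -9.99999574e-01]]
```

Call:
{"fn": "play_rows", "kwargs": {
  "slide": [
    [-1,-0.6,-0.7],
    [-1,-0.6,-0.7],
    [-1,-0.6,-0.7],
    [-1,-0.6,-0.7]
  ],
  "dr": [
    [0,0,0],
    [0,0,0],
    [0,0,0],
    [0,0,0]
  ]
}}

```text
t: 0.43
position: [0.2647, 0.3644, 0.3042]
tcp_rot: [0.198, 0.98, 0.001, 0.001]
force: [-0.1, 1.3, 0.2]
opening: 0.0856
finger_force: 0.0
```

Run:
```python
from h import *
s=bot.get_obs();print(s['qpos'],s['position'],s['t'])
```

```text
[ 9.43304025e-01  1.07090218e-01  2.22785733e-02  1.48321062e+00
 -9.85242519e-04  1.34290338e+00] [0.26470189 0.36443503 0.30418807] 0.4333
```

Call:
{"fn": "play_rows", "kwargs": {
  "slide": [
    [-1,-0.6,0],
    [-1,-0.6,0],
    [-1,-0.6,0],
    [-1,-0.6,0]
  ],
  "dr": [
    [0,0,0],
    [0,0,0],
    [0,0,0],
    [0,0,0]
  ]
}}

```text
t: 0.77
position: [0.3339, 0.2691, 0.3011]
tcp_rot: [0.2, 0.98, -0.001, 0.0]
force: [-0.9, 1.0, -0.1]
opening: 0.0856
finger_force: 0.0
```

Call:
{"fn": "play_rows", "kwargs": {
  "slide": [
    [-1,-0.6,0],
    [-1,-0.6,0],
    [-1,-0.6,0],
    [-1,-0.6,0]
  ],
  "dr": [
    [0,0,0],
    [0,0,0],
    [0,0,0],
    [0,0,0]
  ]
}}

```text
t: 1.1
position: [0.4028, 0.1753, 0.3008]
tcp_rot: [0.2, 0.98, -0.001, 0.0]
force: [-0.2, 0.9, 0.1]
opening: 0.0856
finger_force: 0.0
```

Call:
{"fn": "play_rows", "kwargs": {
  "slide": [
    [-1,-0.6,0],
    [-1,-0.6,0],
    [-1,-0.6,0],
    [-1,-0.6,0]
  ],
  "dr": [
    [0,0,0],
    [0,0,0],
    [0,0,0],
    [0,0,0]
  ]
}}

```text
t: 1.43
position: [0.4717, 0.0814, 0.3003]
tcp_rot: [0.199, 0.98, -0.001, -0.0]
force: [-0.3, 0.0, -0.7]
opening: 0.0857
finger_force: 0.0
```

Call:
{"fn": "play_rows", "kwargs": {
  "slide": [
    [-1,-0.7,0],
    [-1,-0.7,0],
    [-1,-0.7,0],
    [-1,-0.7,0],
    [-1,-0.7,0]
  ],
  "dr": [
    [0,0,-0.3],
    [0,0,-0.3],
    [0,0,-0.3],
    [0,0,-0.3],
    [0,0,-0.3]
  ]
}}

```text
t: 1.85
position: [0.5353, -0.0198, 0.3002]
tcp_rot: [-0.039, 0.999, 0.0, -0.001]
force: [0.0, 0.1, 0.4]
opening: 0.0853
finger_force: 0.0
```

Call:
{"fn": "play_rows", "kwargs": {
  "slide": [
    [0,0,0],
    [0,0,0],
    [0,0,0],
    [0,0,0],
    [0,0,0]
  ],
  "dr": [
    [0,0,-0.3],
    [0,0,-0.3],
    [0,0,-0.3],
    [0,0,-0.3],
    [0,0,-0.3]
  ]
}}

```text
t: 2.27
position: [0.5341, -0.017, 0.3013]
tcp_rot: [-0.27, 0.963, 0.0, -0.0]
force: [0.6, 0.5, 0.5]
opening: 0.085
finger_force: 0.0
```

Run:
```python
from h import *
s=bot.get_obs();print(s['qpos'],s['position'],s['t'])
T=R.from_quat(s['tcp_rot']);print(T.as_matrix())
ci=bot.camera_info('wrist');im=bot.camera('wrist');print(ci)
cv2.imwrite('pics/w1.png',im)
print(T.inv().apply(np.array([.6085,-.1235,.143])-s['position'])*10)
yaw=np.radians(-7.9);c=np.array([.6085,-.1235,0])
for n,p in dict(dial=[0,0,.14],bow=[-.091,0,.123],bar1=[.022*np.cos(.68),.022*np.sin(.68),.16],bar2=[-.022*np.cos(.68),-.022*np.sin(.68),.16]).items():
    print(n,proj('wrist',c+R.from_rotvec([0,0,yaw]).apply(p),ci))
```

```text
[-3.20818477e-02  2.89508538e-01  2.41331510e-01  1.52290523e+00
  3.45534162e-04 -5.78848708e-01] [ 0.53408393 -0.01703117  0.30127151] 2.2667
[[-8.54210003e-01 -5.19928067e-01 -2.74704235e-04]
 [-5.19928137e-01  8.54209931e-01  3.54528096e-04]
 [ 5.03259784e-05  4.45667907e-04 -9.99999899e-01]]
{'vfov': 67.46080677530924, 'cx': 251.88367010893433, 'cy': 194.8677099613999, 'origin': array([ 0.46979501, -0.05685037,  0.44418138]), 'rotation': array([0.48400252, 0.86193247, 0.13170032, 0.07395274])}
[-0.0821878  -1.29708271  1.58213308]
dial [134.13454575 184.91005842]
bow [185.65415761 117.78376611]
bar1 [129.15441104 210.11034003]
bar2 [123.82176368 169.11290864]
```

View pics/w1.png

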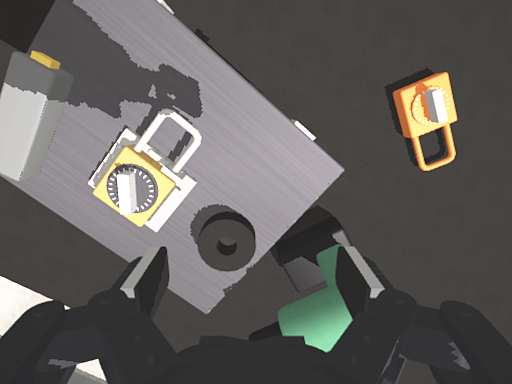

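The wrist picture shows the dial at (133,187), the bow at (183,120), and the bar from (133,212) to (121,172). All are within 3 px of what my estimate predicts, so I move over the dial.

Call:
{"fn": "play_rows", "kwargs": {
  "slide": [
    [-0.08,-0.8,0],
    [-0.08,-0.8,0],
    [-0.08,-0.8,0]
  ],
  "dr": [
    [0,0,0],
    [0,0,0],
    [0,0,0]
  ],
  "grip": 0.45,
  "grip_force": 40
}}

```text
t: 2.57
position: [0.5849, -0.086, 0.2994]
tcp_rot: [-0.265, 0.964, -0.0, -0.001]
force: [-1.0, -0.8, -0.1]
opening: 0.0513
finger_force: 0.0
```

Call:
{"fn": "play_rows", "kwargs": {
  "slide": [
    [0,-0.5,0.7],
    [0,-0.5,0.7],
    [0,-0.5,0.7],
    [0,-0.5,0.7],
    [0,-0.5,0.7]
  ],
  "dr": [
    [0,0,0],
    [0,0,0],
    [0,0,0],
    [0,0,0],
    [0,0,0]
  ]
}}

```text
t: 2.98
position: [0.6086, -0.1248, 0.2319]
tcp_rot: [-0.267, 0.964, 0.0, 0.0]
force: [-0.9, 0.4, -0.0]
opening: 0.0469
finger_force: 0.0
```

Run:
```python
from h import *
s=bot.get_obs();print(s['qpos'],s['position'],s['t'])
T=R.from_quat(s['tcp_rot'])
ci=bot.camera_info('wrist');im=bot.camera('wrist')
print(T.inv().apply(np.array([.6085,-.1235,.143])-s['position'])*10)
yaw=np.radians(-7.9);c=np.array([.6085,-.1235,0])
P=[]
for n,p in dict(dial=[0,0,.14],bow=[-.091,0,.123],bar1=[.022*np.cos(.68),.022*np.sin(.68),.16],bar2=[-.022*np.cos(.68),-.022*np.sin(.68),.16]).items():
    P.append(proj('wrist',c+R.from_rotvec([0,0,yaw]).apply(p),ci));print(n,P[-1])
big=cv2.resize(im,None,fx=1.56,fy=1.56,interpolation=cv2.INTER_CUBIC)
for p in P: cv2.circle(big,tuple(int(v*1.56) for v in p),3,(0,0,255),1)
cv2.imwrite('pics/w2.png',big)
```

```text
[-2.02311392e-01  4.76437109e-01  3.39043955e-01  1.43339317e+00
  2.34799677e-04 -7.43761938e-01] [ 0.60862636 -0.12476429  0.23192489] 2.9833
[-0.00528516  0.01133812  0.88925164]
dial [253.87630804 197.84255284]
bow [321.94197984 111.60697129]
bar1 [253.97554484 231.09820433]
bar2 [254.10290887 178.66406465]
```

View pics/w2.png

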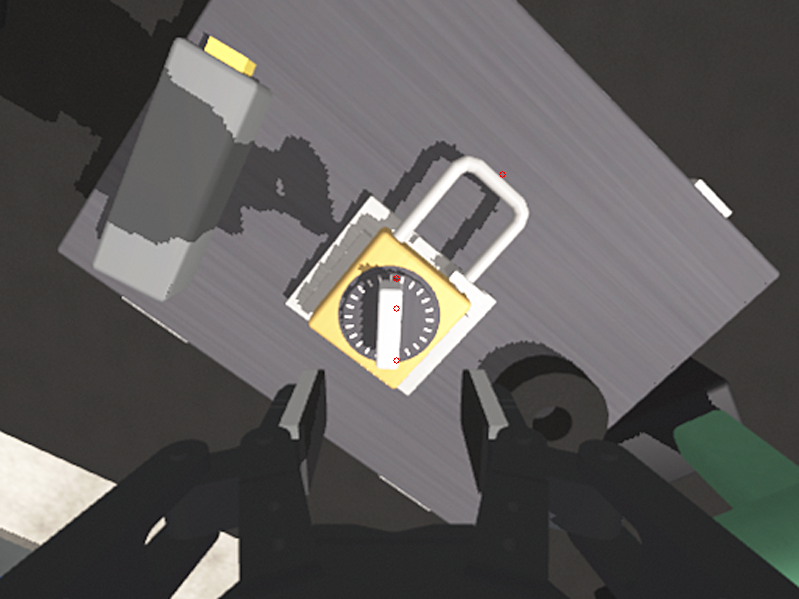

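Run:
```python
from h import *
s=bot.get_obs();T=R.from_quat(s['tcp_rot'])
for n,uv,z in[('dial',(390,317),.14),('b1',(391,291),.16),('b2',(389,369),.16),('bow',(500,184),.123)]:
    p=ray('wrist',np.array(uv)/1.56,z);print(n,p,T.inv().apply(p-s['position'])*10)
```

```text
dial [ 0.61511213 -0.12361615  0.14      ] [-0.0569578  -0.02218226  0.92743588]
b1 [ 0.5970713  -0.13370733  0.16      ] [ 0.14939528 -0.01559482  0.72717271]
b2 [ 0.63424605 -0.11254842  0.16      ] [-0.27821339 -0.02639541  0.72771514]
bow [ 0.52363394 -0.10892712  0.123     ] [0.65073637 0.57618563 1.09604068]
```

The dial is at (390,317) in the enlarged picture, about 3–5 mm farther out than I estimated. I take the mean of the two measurements and descend.

Call:
{"fn": "play_rows", "kwargs": {
  "slide": [
    [-0.03,-0.015,0.4],
    [-0.03,-0.015,0.6],
    [-0.03,-0.015,0.75],
    [-0.03,-0.015,0.86],
    [-0.03,-0.015,0.86]
  ],
  "dr": [
    [0,0,0],
    [0,0,0],
    [0,0,0],
    [0,0,0],
    [0,0,0]
  ]
}}

```text
t: 3.45
position: [0.6116, -0.1242, 0.1448]
tcp_rot: [-0.269, 0.963, 0.0, -0.0]
force: [-1.4, 0.1, -0.7]
opening: 0.0469
finger_force: 0.0
```

Call:
{"fn": "play_rows", "kwargs": {
  "slide": [
    [0,0,0],
    [0,0,0],
    [0,0,0],
    [0,0,0],
    [0,0,0]
  ],
  "dr": [
    [0,0,0],
    [0,0,0],
    [0,0,0],
    [0,0,0],
    [0,0,0]
  ],
  "grip": 1,
  "grip_force": 40
}}

```text
t: 3.87
position: [0.6129, -0.1252, 0.1471]
tcp_rot: [-0.269, 0.963, -0.0, 0.001]
force: [-1.1, 1.6, 8.1]
opening: 0.0105
finger_force: 42.7
```

Run:
```python
from h import *
s=bot.get_obs();print({k:s[k] for k in('qpos','position','force','ft_torque','opening','finger_force','t')})
```

```text
{'qpos': array([-2.01662012e-01,  4.96900359e-01,  1.57575745e-01,  1.22894827e+00,
        3.95467387e-04, -7.46200654e-01]), 'position': array([ 0.61286801, -0.12516791,  0.14713045]), 'force': array([-1.06894861,  1.60192486,  8.10622199]), 'ft_torque': array([0.3923134 , 0.34560387, 0.00826339]), 'opening': 0.01054078525149109, 'finger_force': 42.73829519748688, 't': 3.8667}
```

Call:
{"fn": "play_rows", "kwargs": {
  "slide": [
    [0,0,-0.015],
    [0,0,-0.015],
    [0,0,-0.015],
    [0,0,-0.015],
    [0,0,-0.015]
  ],
  "dr": [
    [0,0,0],
    [0,0,0.06],
    [0,0,0.12],
    [0,0,0.18],
    [0,0,0.24]
  ]
}}

```text
t: 4.28
position: [0.6122, -0.1249, 0.1473]
tcp_rot: [-0.081, 0.997, 0.0, 0.0]
force: [-0.2, 3.4, -2.6]
opening: 0.0107
finger_force: 41.4
```

```bash
cat > st.py <<'E'
from h import *
s=bot.get_obs();m=R.from_quat(s['tcp_rot']).as_matrix()
print(s['t'],s['position'].round(4),'F',s['force'].round(1),'T',s['ft_torque'].round(3),'yawx',round(np.degrees(np.arctan2(m[1,0],m[0,0]))%360-180,1),'q6',s['qpos'][5].round(3),s['opening'].round(4),s['finger_force'].round(1))
E
python3 st.py
```

```text
Traceback (most recent call last):
  File "st.py", line 3, in <module>
    print(s['t'],s['position'].round(4),'F',s['force'].round(1),'T',s['ft_torque'].round(3),'yawx',round(np.degrees(np.arctan2(m[1,0],m[0,0]))%360-180,1),'q6',s['qpos'][5].round(3),s['opening'].round(4),s['finger_force'].round(1))
                                                                                                                                                                                     ^^^^^^^^^^^^^^^^^^
AttributeError: 'float' object has no attribute 'round'
```

```bash
sed -i "s/s\['opening'\].round(4),s\['finger_force'\].round(1)/s['opening'],s['finger_force']/" st.py; python3 st.py
```

```text
4.2833 [ 0.6122 -0.1249  0.1473] F [-0.2  3.4 -2.6] T [0.828 0.001 0.093] yawx 9.3 q6 -0.365 0.010683641659355366 41.42382323741913
```

Call:
{"fn": "play_rows", "kwargs": {
  "slide": [
    [0,0,0],
    [0,0,0],
    [0,0,0],
    [0,0,0]
  ],
  "dr": [
    [0,0,0.02],
    [0,0,0.04],
    [0,0,0.06],
    [0,0,0.08]
  ]
}}

```text
t: 4.62
position: [0.6123, -0.1248, 0.1473]
tcp_rot: [-0.02, 1.0, 0.0, 0.0]
force: [-0.6, 5.2, -2.0]
opening: 0.011
finger_force: 41.4
```

```bash
python3 st.py
```

```text
4.6167 [ 0.6123 -0.1248  0.1473] F [-0.6  5.2 -2. ] T [ 0.828 -0.017  0.024] yawx 2.3 q6 -0.242 0.011006210425707512 41.41467332839966
```

Call:
{"fn": "play_rows", "kwargs": {
  "slide": [
    [0,0,0],
    [0,0,0],
    [0,0,0],
    [0,0,0]
  ],
  "dr": [
    [0,0,0.02],
    [0,0,0.04],
    [0,0,0.06],
    [0,0,0.08]
  ]
}}

```text
t: 4.95
position: [0.6122, -0.1247, 0.1472]
tcp_rot: [0.043, 0.999, 0.0, 0.0]
force: [-1.2, 4.7, -1.2]
opening: 0.0109
finger_force: 41.4
```

```bash
python3 st.py
```

```text
4.95 [ 0.6122 -0.1247  0.1472] F [-1.2  4.7 -1.2] T [0.983 0.093 0.068] yawx -4.9 q6 -0.116 0.010915168354059642 41.44873559474945
```

Call:
{"fn": "play_rows", "kwargs": {
  "slide": [
    [0,0,0],
    [0,0,0],
    [0,0,0],
    [0,0,0]
  ],
  "dr": [
    [0,0,0.02],
    [0,0,0.04],
    [0,0,0.06],
    [0,0,0.08]
  ]
}}

```text
t: 5.28
position: [0.6122, -0.1247, 0.1473]
tcp_rot: [0.105, 0.994, 0.001, 0.0]
force: [-0.9, 5.1, -1.6]
opening: 0.011
finger_force: 41.5
```

```bash
python3 st.py
```

```text
5.2833 [ 0.6122 -0.1247  0.1473] F [-0.9  5.1 -1.6] T [1.02  0.178 0.029] yawx -12.1 q6 0.009 0.011011792093116153 41.47562921047211
```

Call:
{"fn": "play_rows", "kwargs": {
  "slide": [
    [0,0,0],
    [0,0,0],
    [0,0,0],
    [0,0,0]
  ],
  "dr": [
    [0,0,0.02],
    [0,0,0.04],
    [0,0,0.06],
    [0,0,0.08]
  ]
}}

```text
t: 5.62
position: [0.6124, -0.1244, 0.1474]
tcp_rot: [0.167, 0.986, 0.001, 0.0]
force: [2.1, 7.6, -1.8]
opening: 0.0108
finger_force: 41.6
```

```bash
python3 st.py
```

```text
5.6167 [ 0.6124 -0.1244  0.1474] F [ 2.1  7.6 -1.8] T [ 1.644 -0.596  0.432] yawx -19.2 q6 0.135 0.010806494659957198 41.62023425102234
```

The torque has jumped from about 0.05 to 0.43 N m, which suggests the notch has been reached. I'll look at the shackle.

Run:
```python
from h import *
a=bot.camera('top')[130:200,300:370];b=cv2.imread('pics/top0.png')[130:200,300:370];w=bot.camera('wrist')[0:260,130:390]
r=lambda i,k:cv2.resize(i,(390,390),interpolation=cv2.INTER_CUBIC)
cv2.imwrite('pics/c3.png',np.hstack([r(b,0),r(w,0)]));cv2.imwrite('pics/c3b.png',np.hstack([r(b,0),r(a,0)]))
```

```text
(no output)
```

View pics/c3.png

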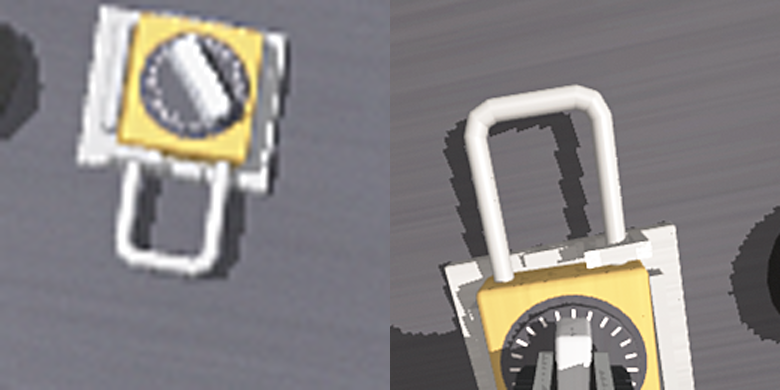

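The left half shows the shut shackle. The right half shows the bar gripped, the crossbar middle at (540,103) and the body's front edge near (563,277). I'll measure the distance between them.

```bash
python3 - <<'E'
from h import *
f=lambda u,v:(130+(u-390)/1.5,v/1.5)
bow=ray('wrist',f(540,103),.123);e=ray('wrist',f(563,277),.136);print(bow,e,np.hypot(*(bow-e)[:2]))
l=ray('wrist',f(492,113),.123);r=ray('wrist',f(588,95),.123);d=(r-l);print('crossbar dir',np.degrees(np.arctan2(d[1],d[0])),np.hypot(*d[:2]))
# before (w2)
E
python3 st.py
```

```text
[ 0.52010621 -0.10435446  0.123     ] [ 0.58021769 -0.11674961  0.136     ] 0.061376134302019734
crossbar dir 80.59370377957194 0.03494988383289245
5.7167 [ 0.6126 -0.1243  0.1474] F [ 1.3  6.2 -1.5] T [ 1.542 -0.416  0.312] yawx -19.2 q6 0.135 0.010898217466716193 41.511914134025574
```

The gap is 61 mm against 56 mm shut, so the shackle has sprung out. I release the bar, lift, and turn the tool to grip the crossbar.

Call:
{"fn": "play_rows", "kwargs": {
  "slide": [
    [0,0,0],
    [0,0,0],
    [0,0,0],
    [0,0,0],
    [0,0,0]
  ],
  "dr": [
    [0,0,-0.03],
    [0,0,-0.03],
    [0,0,-0.03],
    [0,0,-0.03],
    [0,0,-0.03]
  ],
  "grip": 0.6
}}

```text
t: 6.13
position: [0.6122, -0.1254, 0.147]
tcp_rot: [0.144, 0.99, -0.0, 0.0]
force: [0.6, 0.0, 0.1]
opening: 0.034
finger_force: 0.0
```

Call:
{"fn": "play_rows", "kwargs": {
  "slide": [
    [0,0,-0.2],
    [0,0,-0.5],
    [0,0,-0.8],
    [0,0,-0.8]
  ],
  "dr": [
    [0,0,0],
    [0,0,0],
    [0,0,0],
    [0,0,0]
  ]
}}

```text
t: 6.47
position: [0.6138, -0.1257, 0.2327]
tcp_rot: [0.144, 0.99, -0.0, 0.004]
force: [1.3, -1.5, 0.2]
opening: 0.0341
finger_force: 0.0
```

Call:
{"fn": "play_rows", "kwargs": {
  "slide": [
    [0.3,0,0],
    [0.6,0,0],
    [0.9,0,0],
    [0.9,0,0],
    [0.9,0,0]
  ],
  "dr": [
    [0,0,0.08],
    [0,0,0.16],
    [0,0,0.24],
    [0,0,0.31],
    [0,0,0.39]
  ]
}}

```text
t: 6.88
position: [0.5244, -0.0994, 0.2273]
tcp_rot: [0.438, 0.899, 0.0, 0.0]
force: [-0.1, -0.1, -0.4]
opening: 0.0342
finger_force: 0.0
```

Call:
{"fn": "play_rows", "kwargs": {
  "slide": [
    [0,0,0],
    [0,0,0],
    [0,0,0],
    [0,0,0],
    [0,0,0]
  ],
  "dr": [
    [0,0,0.39],
    [0,0,0.39],
    [0,0,0.39],
    [0,0,0.39],
    [0,0,0.39]
  ]
}}

```text
t: 7.3
position: [0.5258, -0.0998, 0.2268]
tcp_rot: [0.689, 0.725, 0.0, 0.0]
force: [0.5, -0.1, -0.5]
opening: 0.0343
finger_force: 0.0
```

Call:
{"fn": "play_rows", "kwargs": {
  "slide": [
    [0,0,0],
    [0,0,0],
    [0,0,0]
  ],
  "dr": [
    [0,0,0.13],
    [0,0,0.13],
    [0,0,0.13]
  ]
}}

```text
t: 7.55
position: [0.5258, -0.0998, 0.2268]
tcp_rot: [0.758, 0.652, 0.0, 0.0]
force: [-0.0, 0.3, 0.2]
opening: 0.034
finger_force: 0.0
```

```bash
python3 st.py
python3 - <<'E'
from h import *
ci=bot.camera_info('wrist');w=bot.camera('wrist')
y=np.radians(-8.5);b=np.array([.5175,-.110,.123]);P=proj('wrist',b,ci);print(P)
i=cv2.resize(w,None,fx=1.56,fy=1.56,interpolation=cv2.INTER_CUBIC);cv2.circle(i,tuple(int(v*1.56) for v in P),3,(0,0,255),1)
cv2.imwrite('pics/w4.png',i)
E
```

```text
7.55 [ 0.5258 -0.0998  0.2268] F [-0.   0.3  0.2] T [-0.009 -0.007  0.004] yawx -98.6 q6 1.534 0.034026256649286574 0.0
[243.38640449 205.76719633]
```

View pics/w4.png

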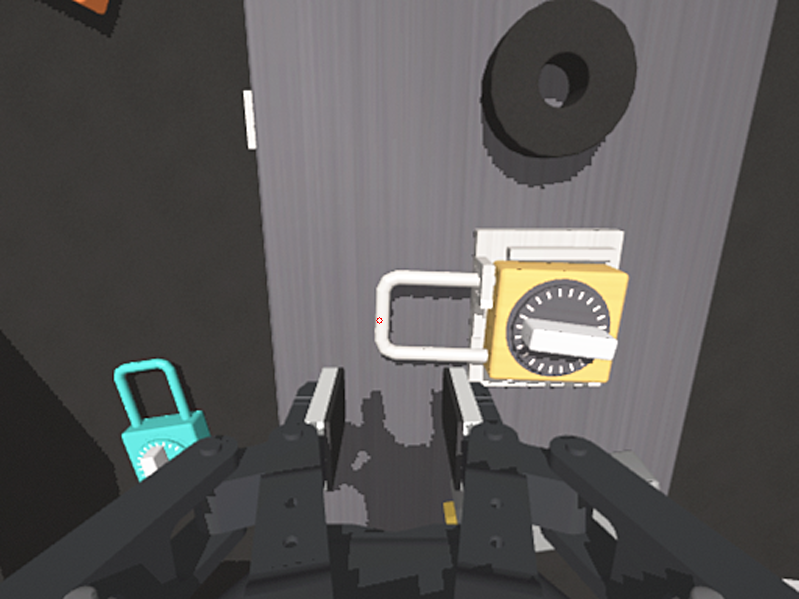

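The crossbar middle is at (383,315), within 4 mm of the prediction; the fingers are parallel to the lock and both inner gaps are free.

Run:
```python
from h import *
s=bot.get_obs();T=R.from_quat(s['tcp_rot']);p=ray('wrist',(383/1.56,315/1.56),.123);print(p)
g=(p+[.5175,-.110,.123])/2;g[2]=.107;print(g,T.inv().apply(g-s['position'])*10)
```

```text
[ 0.52001371 -0.10667265  0.123     ]
[ 0.51875686 -0.10833632  0.107     ] [-0.09463919 -0.05784077  1.19828103]
```

Call:
{"fn": "play_rows", "kwargs": {
  "slide": [
    [-0.09,-0.06,0.2],
    [-0.09,-0.06,0.5],
    [-0.09,-0.06,0.8],
    [-0.09,-0.06,0.9],
    [-0.09,-0.06,0.9]
  ],
  "dr": [
    [0,0,0],
    [0,0,0],
    [0,0,0],
    [0,0,0],
    [0,0,0]
  ]
}}

```text
t: 8.02
position: [0.517, -0.1075, 0.1348]
tcp_rot: [0.756, 0.654, -0.001, -0.002]
force: [-1.1, -1.2, -0.1]
opening: 0.0342
finger_force: 0.0
```

Call:
{"fn": "play_rows", "kwargs": {
  "slide": [
    [0,0,0.15],
    [0,0,0.25],
    [0,0,0.28],
    [0,0,0.28]
  ],
  "dr": [
    [0,0,0],
    [0,0,0],
    [0,0,0],
    [0,0,0]
  ]
}}

```text
t: 8.35
position: [0.5186, -0.1078, 0.109]
tcp_rot: [0.757, 0.654, -0.0, -0.0]
force: [-0.1, 0.4, 0.1]
opening: 0.0342
finger_force: 0.0
```

Call:
{"fn": "play_rows", "kwargs": {
  "slide": [
    [0,0,0],
    [0,0,0],
    [0,0,0],
    [0,0,0],
    [0,0,0]
  ],
  "dr": [
    [0,0,0],
    [0,0,0],
    [0,0,0],
    [0,0,0],
    [0,0,0]
  ],
  "grip": 1,
  "grip_force": 40
}}

```text
t: 8.77
position: [0.5188, -0.108, 0.1093]
tcp_rot: [0.757, 0.654, 0.0, 0.0]
force: [-0.1, -2.4, 2.5]
opening: 0.006
finger_force: 39.0
```

```bash
python3 st.py
```

```text
8.7667 [ 0.5188 -0.108   0.1093] F [-0.1 -2.4  2.5] T [-0.388  0.175 -0.183] yawx -98.4 q6 1.512 0.006012873323791346 38.950910466955975
```

Call:
{"fn": "play_rows", "kwargs": {
  "slide": [
    [0,-0.04,0],
    [0,-0.08,0],
    [0,-0.12,0],
    [0,-0.16,0],
    [0,-0.19,0]
  ],
  "dr": [
    [0,0,0],
    [0,0,0],
    [0,0,0],
    [0,0,0],
    [0,0,0]
  ]
}}

```text
t: 9.18
position: [0.4995, -0.1049, 0.1089]
tcp_rot: [0.757, 0.654, 0.0, 0.0]
force: [3.7, -1.5, 0.7]
opening: 0.006
finger_force: 38.9
```

```bash
python3 st.py
```

```text
9.1833 [ 0.4995 -0.1049  0.1089] F [ 3.7 -1.5  0.7] T [-0.318 -0.825 -0.059] yawx -98.3 q6 1.509 0.006024434490343432 38.883873127560946
```

Call:
{"fn": "play_rows", "kwargs": {
  "slide": [
    [0,-0.01,0],
    [0,-0.02,0],
    [0,-0.02,0],
    [0,-0.02,0]
  ],
  "dr": [
    [0,0,0],
    [0,0,0],
    [0,0,0],
    [0,0,0]
  ]
}}

```text
t: 9.52
position: [0.4978, -0.1047, 0.1088]
tcp_rot: [0.757, 0.654, -0.0, -0.0]
force: [2.6, -0.6, 1.3]
opening: 0.0059
finger_force: 39.0
```

```bash
python3 st.py
```

```text
9.5167 [ 0.4978 -0.1047  0.1088] F [ 2.6 -0.6  1.3] T [-0.17  -0.525 -0.054] yawx -98.4 q6 1.509 0.005917030001256314 38.960931095061824
```

Call:
{"fn": "play_rows", "kwargs": {
  "slide": [
    [0,-0.01,0],
    [0,-0.02,0],
    [0,-0.03,0],
    [0,-0.03,0]
  ],
  "dr": [
    [0,0,0],
    [0,0,0],
    [0,0,0],
    [0,0,0]
  ]
}}

```text
t: 9.85
position: [0.4968, -0.1047, 0.1095]
tcp_rot: [0.757, 0.654, 0.001, 0.002]
force: [14.1, -3.3, -0.1]
opening: 0.0061
finger_force: 39.0
```

```bash
python3 st.py
python3 - <<'E'
from h import *
cv2.imwrite('pics/w5.png',cv2.resize(bot.camera('wrist'),None,fx=1.56,fy=1.56,interpolation=cv2.INTER_CUBIC))
E
```

```text
9.85 [ 0.4968 -0.1047  0.1095] F [14.1 -3.3 -0.1] T [-0.679 -2.809 -0.035] yawx -98.4 q6 1.509 0.006066268064695442 39.02032256126404
```

View pics/w5.png

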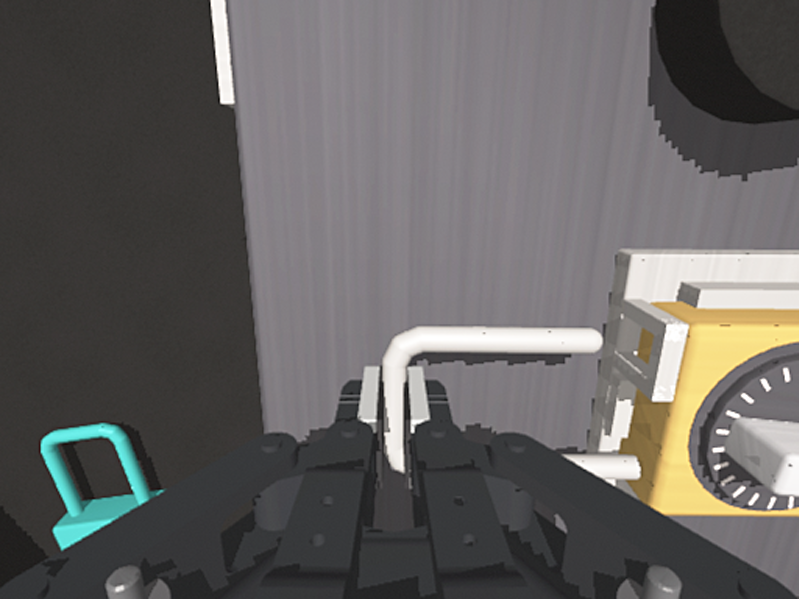

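The short leg's tip at (600,340) is clear of the staple at (640,345), and the force rose to 14 N at the end stop. I let go, lift, and go back to the bar.

Call:
{"fn": "play_rows", "kwargs": {
  "slide": [
    [0,0.02,0],
    [0,0.02,0],
    [0,0.02,0],
    [0,0.02,0],
    [0,0.02,0]
  ],
  "dr": [
    [0,0,0],
    [0,0,0],
    [0,0,0],
    [0,0,0],
    [0,0,0]
  ],
  "grip": 0.6
}}

```text
t: 10.32
position: [0.4963, -0.1045, 0.1086]
tcp_rot: [0.757, 0.654, -0.0, -0.0]
force: [0.5, 0.5, -0.1]
opening: 0.0339
finger_force: 0.0
```

Call:
{"fn": "play_rows", "kwargs": {
  "slide": [
    [0,0,-0.2],
    [0,0,-0.5],
    [0,0,-0.8],
    [0,0,-1],
    [0,0,-1]
  ],
  "dr": [
    [0,0,0],
    [0,0,0],
    [0,0,0],
    [0,0,0],
    [0,0,0]
  ]
}}

```text
t: 10.73
position: [0.4983, -0.1049, 0.2128]
tcp_rot: [0.757, 0.654, 0.002, 0.002]
force: [1.0, -0.4, -0.2]
opening: 0.0341
finger_force: 0.0
```

Call:
{"fn": "play_rows", "kwargs": {
  "slide": [
    [0,0.3,-0.2],
    [0,0.6,-0.2],
    [0,0.9,-0.2],
    [0,1,-0.2],
    [0,1,-0.2]
  ],
  "dr": [
    [0,0,-0.07],
    [0,0,-0.15],
    [0,0,-0.22],
    [0,0,-0.3],
    [0,0,-0.37]
  ]
}}

```text
t: 11.15
position: [0.5973, -0.1193, 0.227]
tcp_rot: [0.535, 0.845, -0.0, -0.001]
force: [-0.8, -0.5, -0.5]
opening: 0.0342
finger_force: 0.0
```

Call:
{"fn": "play_rows", "kwargs": {
  "slide": [
    [0,0,0],
    [0,0,0],
    [0,0,0],
    [0,0,0],
    [0,0,0]
  ],
  "dr": [
    [0,0,-0.37],
    [0,0,-0.37],
    [0,0,-0.37],
    [0,0,-0.37],
    [0,0,-0.37]
  ]
}}

```text
t: 11.57
position: [0.5954, -0.1191, 0.228]
tcp_rot: [0.27, 0.963, -0.0, -0.001]
force: [0.7, -0.8, -1.2]
opening: 0.0341
finger_force: 0.0
```

Call:
{"fn": "play_rows", "kwargs": {
  "slide": [
    [0,0,0],
    [0,0,0],
    [0,0,0],
    [0,0,0]
  ],
  "dr": [
    [0,0,-0.15],
    [0,0,-0.15],
    [0,0,-0.15],
    [0,0,-0.15]
  ]
}}

```text
t: 11.9
position: [0.5955, -0.1191, 0.2283]
tcp_rot: [0.16, 0.987, 0.0, -0.0]
force: [-0.3, -0.2, 0.2]
opening: 0.0343
finger_force: 0.0
```

```bash
python3 st.py
python3 - <<'E'
from h import *
s=bot.get_obs();T=R.from_quat(s['tcp_rot']);print(T.inv().apply(np.array([.611,-.1248,.147])-s['position'])*10)
i=cv2.resize(bot.camera('wrist'),None,fx=1.56,fy=1.56,interpolation=cv2.INTER_CUBIC)
p=proj('wrist',[.6115,-.1248,.16])*1.56
cv2.circle(i,tuple(int(v) for v in p),3,(0,0,255),1);print(p)
cv2.imwrite('pics/w6.png',i)
E
```

```text
11.9 [ 0.5955 -0.1191  0.2283] F [-0.3 -0.2  0.2] T [-0.039  0.011  0.037] yawx -18.5 q6 0.125 0.03430017437193375 0.0
[-0.16557362 -0.00503108  0.81263182]
[391.93299143 352.98570298]
```

View pics/w6.png

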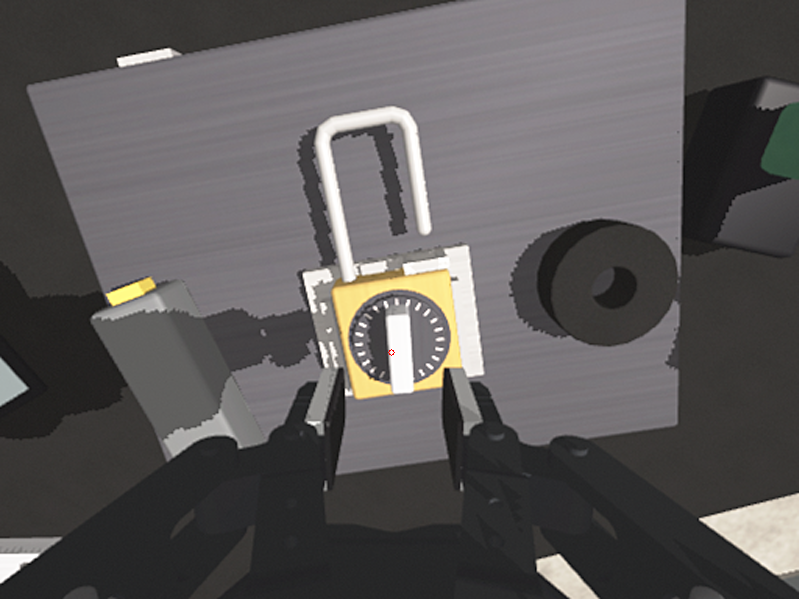

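The short leg's tip at (424,230) is well clear of the staple, and the bar at (400,350) sits about 3 mm to tool +y. I regrip the bar.

Call:
{"fn": "play_rows", "kwargs": {
  "slide": [
    [-0.17,0.02,0.3],
    [-0.17,0.02,0.55],
    [-0.17,0.02,0.72],
    [-0.17,0.02,0.81],
    [-0.17,0.02,0.81]
  ],
  "dr": [
    [0,0,0],
    [0,0,0],
    [0,0,0],
    [0,0,0],
    [0,0,0]
  ]
}}

```text
t: 12.37
position: [0.6114, -0.1223, 0.1458]
tcp_rot: [0.16, 0.987, 0.0, -0.002]
force: [-0.2, 0.2, 0.7]
opening: 0.0342
finger_force: 0.0
```

Call:
{"fn": "play_rows", "kwargs": {
  "slide": [
    [0,0,0],
    [0,0,0],
    [0,0,0],
    [0,0,0],
    [0,0,0]
  ],
  "dr": [
    [0,0,0],
    [0,0,0],
    [0,0,0],
    [0,0,0],
    [0,0,0]
  ],
  "grip": 1,
  "grip_force": 80
}}

```text
t: 12.78
position: [0.6133, -0.1227, 0.1493]
tcp_rot: [0.159, 0.987, -0.0, 0.001]
force: [-0.4, 0.2, 6.7]
opening: 0.0093
finger_force: 80.6
```

```bash
python3 st.py
```

```text
12.7833 [ 0.6133 -0.1227  0.1493] F [-0.4  0.2  6.7] T [ 0.067 -0.058 -0.015] yawx -18.3 q6 0.121 0.009311224354734032 80.64378261566162
```

Gripped. I lift slowly and straight up at first.

Call:
{"fn": "play_rows", "kwargs": {
  "slide": [
    [0,0,-0.05],
    [0,0,-0.1],
    [0,0,-0.16],
    [0,0,-0.22],
    [0,0,-0.3]
  ],
  "dr": [
    [0,0,0],
    [0,0,0],
    [0,0,0],
    [0,0,0],
    [0,0,0]
  ]
}}

```text
t: 13.2
position: [0.6122, -0.1225, 0.1782]
tcp_rot: [0.159, 0.987, 0.0, -0.0]
force: [0.1, -1.0, -4.1]
opening: 0.0095
finger_force: 79.2
```

```bash
python3 st.py
```

```text
13.2 [ 0.6122 -0.1225  0.1782] F [ 0.1 -1.  -4.1] T [-0.043 -0.064  0.03 ] yawx -18.3 q6 0.121 0.009490338424732542 79.16762351989746
```

Call:
{"fn": "play_rows", "kwargs": {
  "slide": [
    [0,0,-0.15],
    [0,0,-0.3],
    [0,0,-0.45],
    [0,0,-0.6],
    [0,0,-0.7]
  ],
  "dr": [
    [0,0,0],
    [0,0,0],
    [0,0,0],
    [0,0,0],
    [0,0,0]
  ]
}}

```text
t: 13.62
position: [0.6127, -0.1226, 0.25]
tcp_rot: [0.159, 0.987, -0.0, 0.001]
force: [0.2, -0.2, -4.4]
opening: 0.0093
finger_force: 79.2
```

Call:
{"fn": "play_rows", "kwargs": {
  "slide": [
    [0,0,-0.12],
    [0,0,-0.25],
    [0,0,-0.35],
    [0,0,-0.42],
    [0,0,-0.45]
  ],
  "dr": [
    [0,0,0],
    [0,0,0],
    [0,0,0],
    [0,0,0],
    [0,0,0]
  ]
}}

```text
t: 14.03
position: [0.6127, -0.1226, 0.2942]
tcp_rot: [0.159, 0.987, -0.0, 0.001]
force: [0.2, -0.1, -5.0]
opening: 0.0092
finger_force: 79.2
```

Call:
{"fn": "play_rows", "kwargs": {
  "slide": [
    [0,0,0],
    [0,0,0],
    [0,0,0],
    [0,0,0],
    [0,0,0]
  ],
  "dr": [
    [0,0,0],
    [0,0,0],
    [0,0,0],
    [0,0,0],
    [0,0,0]
  ]
}}

```text
t: 14.45
position: [0.6123, -0.1225, 0.2924]
tcp_rot: [0.159, 0.987, 0.0, -0.0]
force: [0.3, -0.5, -4.5]
opening: 0.0097
finger_force: 79.2
```

```bash
python3 st.py
python3 - <<'E'
from h import *
a=bot.camera('side')[80:330,200:460];w=bot.camera('wrist')
cv2.imwrite('pics/f.png',np.hstack([cv2.resize(a,(399,384)),cv2.resize(w,(400,300)).copy() if 0 else w[:, 56:456]]))
E
```

```text
14.45 [ 0.6123 -0.1225  0.2924] F [ 0.3 -0.5 -4.5] T [-0.022 -0.11  -0.005] yawx -18.3 q6 0.121 0.009714848675285876 79.21582102775574
```

View pics/f.png

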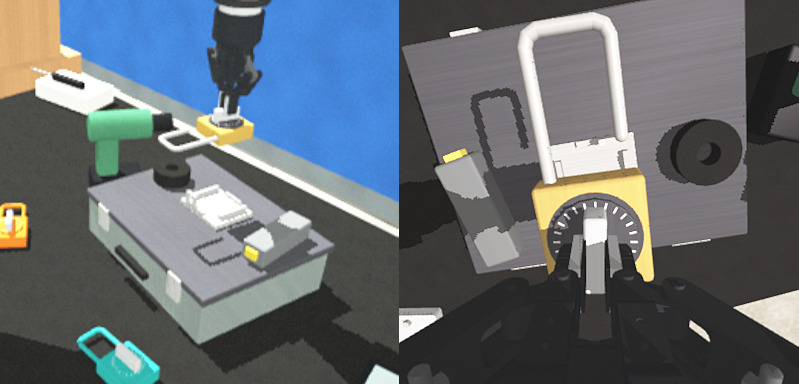

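The open lock hangs level at (225,128) in the left half, about 15 cm above the lid. The wheel, battery and drill are undisturbed.

```bash
python3 -c "
from station import bot
print(bot.sign_off())"
```

```text
the job is handed in; nothing more can be done
None
```

The job is handed in: I turned the dial clockwise to its notch, pulled the shackle fully out of the staple, and the arm now holds the open lock steady about 15 cm above the lid, with the wheel, battery pack and drill left where they were.

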